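Moisture check on the tea box lid

TASK

With the gripper push the wooden tea box's hinged lid fully shut, and only then take the moisture meter out of its stand. Set the meter upright on the bar-shaped inlay in the lid (not the round one), its foot centred on the bar and lying along it, and press lightly so that the sprung foot is about half sunk; the program finishes while still holding the meter still in just that way. Leave the kettle, the bowls and the tray with its spoon alone.

Things in the scene. Friction and masses are not known exactly. Their poses are not given: they have to be found in the camera images.
- tea_box: Wooden box fixed on the chest top, 160 (its x) x 220 (its y) x 72 mm high without the lid; walls 9 mm. Origin: centre of its underside, on the surface. Its +x side carries the hinge, its -x side is the front (roughly towards the robot).
- lid (a joint): Angle (rad) of the lid, a 10 mm board of 160 x 220 mm hinged along the top of the box's +x wall: 0 is fully shut, flat on the box (top face then 82 mm above the surface) at a hard stop; larger is more open (front edge higher). It starts partly open (0.1 to 0.4) and the stiff hinge keeps it where it is left; 2 to 4 N downward near the front edge moves it.
- lid_press (a point): Point on the lid's top face, 20 mm behind the front edge, midway along its width; a good place to push down. A small brass lift tab sticks out 13 mm from the front edge. Its axes are the lid's: z is the outward normal.
- lid_mark (a point): Centre of the bar-shaped dark inlay, flush in the lid's top face: 46 x 12 mm, long side along the lid's x (front to back), 80 mm from the front edge and 55 mm to the +y side of the middle. Axes: x along the bar, z out of the lid. A round inlay of 34 mm diameter, which is not the target, lies 55 mm to the -y side.
- stand: Light wooden block fixed on the surface, 100 (x) x 75 (y) x 70 mm high, with an upright through-hole in the middle, 33 mm (x) x 23 mm (y), in which the meter stands. Origin: centre of its underside.
- meter: Hand-held wood moisture meter (about 0.18 kg), loose, standing upright in the stand's hole. Grey handle 38 (x) x 26 (y) x 85 mm high; below it a steel barrel 28 x 18 mm, 45 mm long; below that a sprung foot. Origin: centre of the handle's underside, the shoulder that rests on the stand's top. z runs up the handle, x along the handle's wider side. Lift it 65 mm to clear the stand.
- meter_grip (a point): Point in the meter's handle, on its axis, 50 mm above the origin (35 mm below the top of the handle); grip here from above across the 26 mm (y) width.
- foot (a joint): How far (m) the sprung foot has sunk into the barrel: 0 is fully out, 0.012 is fully in, a hard stop. Spring 500 N/m: half sunk (0.006) takes about 3 N, fully sunk 6 N.
- foot_tip (a point): Middle of the foot's underside: 61 mm below the meter's origin when the foot is out. The foot is 26 mm long along the meter's x and 10 mm wide, with two round contact studs 18 mm apart along x.
- kettle: Copper-toned kettle, 176 mm diameter, 190 mm high with its bail handle, short spout; leave alone. Origin: centre of its underside.
- bowl_a: White porcelain bowl, 110 mm diameter, 55 mm high, on the chest top; leave alone. Origin: centre of its underside.
- bowl_b: The same kind of bowl standing on the tray; leave alone.
- spoon: Steel spoon, 130 mm long, on the tray; leave alone.
- tray: Wooden tray fixed on the surface, 300 (x) x 200 (y) x 22 mm. Origin: centre of its underside.
Things that resemble listed ones, but are neither listed nor needed, are in the scene too. Leave any purple look-alike of the stand alone.

How it is judged (in metres and radians):
On the way, in this order (a step that is already met when the one before it is completed fails the run):
1. the lid is pushed fully shut while the meter still stands in its stand (value of joint lid below 0.015 rad and distance of meter from where it was at the start of the episode below 0.02 m), for 0.2 s.
2. the meter is lifted clear of its stand in the fingers, the lid still shut (z of meter in the frame of stand above 0.13 m and contact force between the fingers and meter above 1 N and value of joint lid below 0.02 rad), for 0.1 s.
At the end, for the whole second after the job is handed in: Lid shut (under 0.02 rad); fingers hold the meter still, clear of its stand, within 0.14 rad of upright, foot centre within 8 mm of the bar inlay's centre and within 0.18 rad of its line (either way round), foot sunk 2 to 10.5 mm, pressing the lid with 0.7 to 8 N (value of joint lid below 0.02 rad and horizontal distance between foot_tip and lid_mark below 0.008 m and angle between meter's own z axis and vertical below 0.14 rad and angle between the x axis of meter and the x axis of lid_mark, either way round below 0.18 rad and value of joint foot between 0.002 and 0.0105 m and contact force between meter and tea_box between 0.7 and 8 N and contact force between the fingers and meter above 1 N and contact force between meter and stand below 0.1 N and linear speed of meter below 0.02 m/s); the arm keeps its last pose, push and grip.
It fails at once if the meter is pressed on the box with more than 15 N (contact force between meter and tea_box above 15 N).
It fails at once if the kettle, a bowl or the spoon is shifted by more than 20 mm (distance of any of kettle, bowl_a, bowl_b, spoon from where it was at the start of the episode above 0.02 m).
It also fails if it takes over 58 s, if anything falls off the work surface, if the arm or the gripper's body presses on something with over 40 N, if the wrist force passes 120 N, or if a joint passes its speed limit or range.

ROBOT

A 6-joint arm with a two-finger parallel gripper is mounted at the origin on the work surface. World frame = base frame: x ahead of the robot, y to its left, z up, the work surface at z = 0. Lengths are in mm, angles in rad, forces in N, time in s.
With the tool pointing down it reaches from about 275 to 825 mm from the base axis. Payload 5.2 kg.
Tool frame: the origin (TCP) lies at the very end of the fingers, on their centre line; the grasp point (between the pads) lies 19 mm behind it; z points along the fingers, y is the line along which they close (so a half turn about z gives the same grasp; the last joint's range is limited). The gripper opens to 93 mm and grips with 3 to 60 N. Pads are 15 mm wide; open, the fingers measure 128 mm over their backs; the gripper's body (75 mm by 188 mm) begins 65 mm behind the grasp point.
Start: joints at [1.02, 0.259, 1.535, -0, 1.348, -0.203], TCP at [187.435, 517.081, 218.653] pointing down, gripper open.
Joint ranges: [-3.14, 3.14], [-0.91, 2.08], [0.19, 2.58], [-1.22, 4.36], [0.22, 2.71], [-3.12, 3.12]. Speed limits (rad/s): [2.57, 2.57, 3.14, 3.14, 3.14, 3.14].

INTERFACE

Orientations are given as [roll, pitch, yaw] about the fixed x, y, z axes, in that order (R = Rz(yaw) Ry(pitch) Rx(roll)).
In Python, from bench import robot gives the robot as it stands. The module is installed in compiled form; this text tells all that it offers. Calls block until the motion is done:
- robot.move_ptp(position, orientation): joint-space move of the TCP to a pose.
- robot.move_linear(position, ori=None, speed=150, f_stop=None): straight line of the TCP; ori=None keeps the orientation; speed is the mean speed in mm/s. With f_stop (N) it stops when the force on the tool has changed by that much, and returns True; else False.
- robot.move_j(angles): joint-space move.
- robot.move_gripper(opening): opening from 0.0 (shut) to 1.0 (fully open); the grip force is fixed at half the most; returns when the fingers have stopped.
- robot.sleep(seconds).
- robot.inverse_kinematics(position, orientation): joint angles nearest the present ones, or None.
- robot.get_image(name): name is "side" or "top"; returns a dict with "img" (400x640x3 uint8, blue, green, red), "fovy" (degrees; the focal length in pixels is half the picture's height over the tangent of half this angle, whatever the lens; pixels are square), "cx", "cy" (the principal point, pixels), "eye" and "orientation" of the camera in the world. Camera axes: x right, y down, z forward; pixel columns grow to the right and rows downward; lengths in mm; the calibration is good to about 2 mm. A picture is of the moment at which its call begins. There is no depth.
A pose or a line that the arm cannot do raises robot.MotionError and nothing moves.
- robot.hand_in(): hands the job in; it is judged then, once.
Readings, each from a call of its own:
- robot.current_t(): time.
- robot.current_qpos(): joint angles.
- robot.current_joint_vel(): joint speeds.
- robot.current_joint_efforts(): joint torques, N m.
- robot.current_tcp_pos(): TCP position.
- robot.current_eef_rot(): TCP orientation.
- robot.current_contact_force(): force on the tool from outside, world axes, zero at the start.
- robot.current_ft_torque(): the same for the moment, N m.
- robot.current_gripper_width(): opening from 0.0 (shut) to 1.0 (fully open).
- robot.current_finger_force(): force on a finger pad.
Only numpy, scipy, OpenCV 4.12 (cv2) and the standard library are available. Lean on these libraries where they do the work, as an engineer would, in place of code of your own. Each camera call takes 0.05 s, during which the arm holds its last target. There are 200 camera calls.

## Working session

There is one attempt and no reset: what is moved stays moved. The work goes in short steps, each a Python script; the robot and the scene stay as the last script left them, time stands still between calls to the robot, and variables do not carry over. Pictures are saved under pics/ and viewed, at most 10 in all, crops included, and the job is handed in when it is done.

```bash
mkdir -p pics; cat > h.py <<'E'
import numpy as np, cv2
from bench import robot
from scipy.spatial.transform import Rotation as R
def cam(n):
    d=robot.get_image(n); d['f']=200/np.tan(np.radians(d['fovy'])/2); return d
def Rc(d):
    o=np.array(d['orientation'],float)
    return o if o.shape==(3,3) else R.from_euler('xyz',o).as_matrix()
def ray(d,u,v):
    r=Rc(d)@np.array([(u-d['cx'])/d['f'],(v-d['cy'])/d['f'],1]); return r/np.linalg.norm(r)
def onz(d,u,v,z):
    e=np.array(d['eye'],float); r=ray(d,u,v); return e+r*(z-e[2])/r[2]
def proj(d,p):
    q=Rc(d).T@(np.array(p,float)-np.array(d['eye'])); return np.array([d['cx']+d['f']*q[0]/q[2],d['cy']+d['f']*q[1]/q[2]])
E
python3 - <<'E'
from h import *
for n in('side','top'):
    d=cam(n); cv2.imwrite(f'pics/{n}0.png',d['img'])
    print(n,d['fovy'],d['cx'],d['cy'],d['eye'],d['orientation'],Rc(d)[:,2])
print(robot.current_t(),robot.current_eef_rot())
E
```

```text
side 48.47037486613018 317.24272988645106 201.61002550820726 [ 582.37604062 -936.17130016 1012.46812732] [-2.35166234 -0.02008602 -0.02524491] [ 0.03206265  0.70972103 -0.70375283]
top 46.22599838667806 323.4021811649771 185.93927966724416 [ 330.00897439  -32.95895235 1656.70200104] [-2.96495813  0.02447326 -1.59471417] [ 0.17624333  0.01988079 -0.98414584]
0.1 [-3.13999616e+00 -3.00449659e-04  2.79379813e+00]
```

View pics/side0.png

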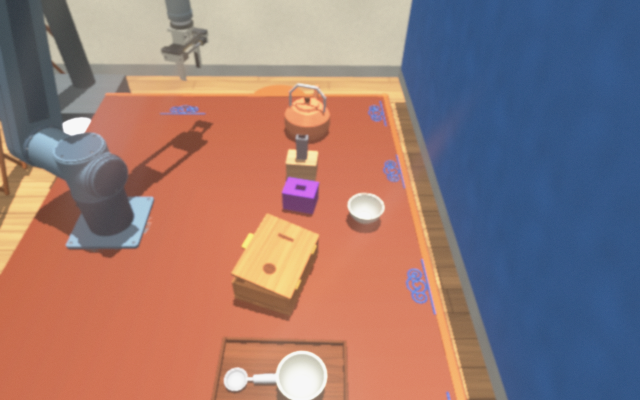

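View pics/top0.png

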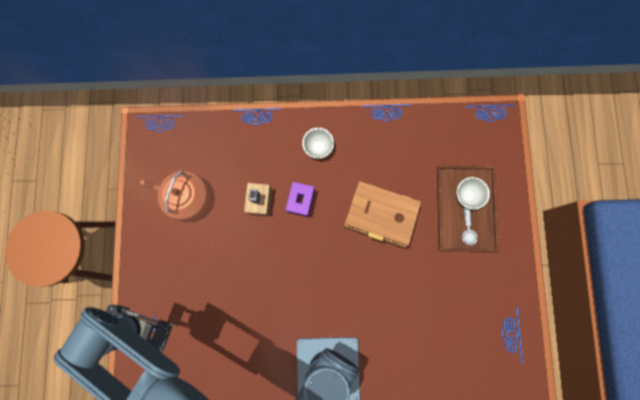

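The side view shows the bar at (286,237), the round inlay at (269,268), the tab at (248,242), the stand at (302,163) with the meter, and the purple decoy at (300,195). In the top view the bar is at (367,207), the round inlay at (399,217), the tab at (376,237), the stand at (257,198) and the decoy at (300,199). I'll enlarge one composite of the crops.

```bash
python3 - <<'E'
from h import *
t=cv2.imread('pics/top0.png'); s=cv2.imread('pics/side0.png')
c=lambda i,x,y,w,h: cv2.resize(i[y:y+h,x:x+w],(400,300),interpolation=cv2.INTER_CUBIC)
a=np.vstack([np.hstack([c(t,335,170,100,75),c(t,215,160,100,75)]),np.hstack([c(s,220,205,120,90),c(s,270,125,80,60)])])
cv2.imwrite('pics/c0.png',a)
E
```

```text
(no output)
```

View pics/c0.png

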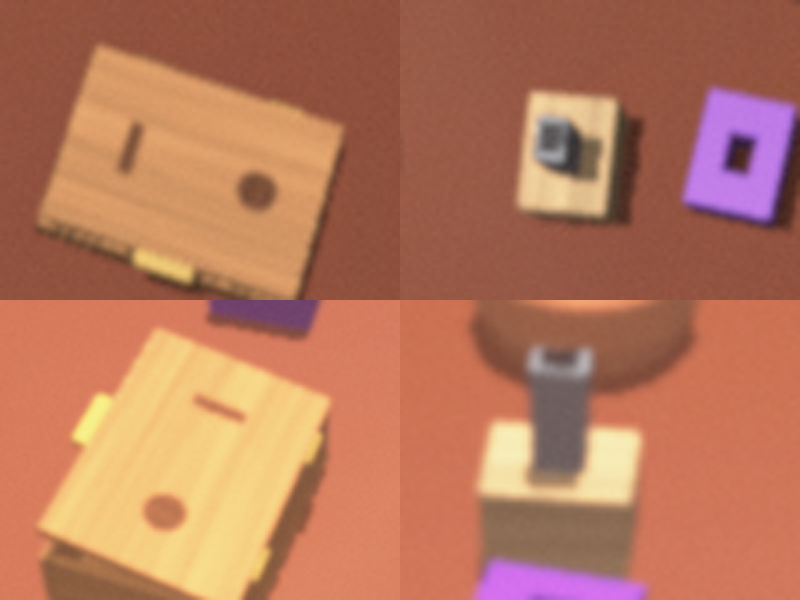

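The composite shows the lid corners clearly in both views, the two inlays, the gold tab at the front, and the meter standing in the beige stand. I'll triangulate these and check the sizes.

```bash
cat >> h.py <<'E'
def tri(a,ua,b,ub):
    ea,eb=np.array(a['eye'],float),np.array(b['eye'],float); ra,rb=ray(a,*ua),ray(b,*ub)
    k=np.linalg.lstsq(np.c_[ra,-rb],eb-ea,rcond=None)[0]
    p,q=ea+k[0]*ra,eb+k[1]*rb; return (p+q)/2,np.linalg.norm(p-q)
def blobs(img,poly,amin):
    """dark blobs inside a lid polygon (value below 0.75 of the lid's median)"""
    m=np.zeros(img.shape[:2],np.uint8); cv2.fillConvexPoly(m,np.int32(poly),255); m=cv2.erode(m,np.ones((3,3)),iterations=4)
    g=img[:,:,1].astype(float); med=np.median(g[m>0]); w=np.where(m>0,np.clip(med*.9-g,0,None),0)
    n,l,s,c=cv2.connectedComponentsWithStats((w>med*.05).astype(np.uint8))
    out=[]
    for i in range(1,n):
        if s[i,4]<amin: continue
        M=cv2.moments((w*(l==i)).astype(np.float32)); out.append((M['m10']/M['m00'],M['m01']/M['m00'],int(s[i,4])))
    return out
E
python3 - <<'E'
from h import *
np.set_printoptions(precision=1,suppress=True)
t,s=cam('top'),cam('side')
T=lambda *p:np.array(p)/4+np.array([335,170]); S=lambda *p:np.array([p[0],p[1]-300])*.3+np.array([220,205])
lt=dict(Bp=T(99,45),Bn=T(345,125),Fn=T(300,297),Fp=T(38,227)); ls=dict(Bp=S(329,400),Bn=S(240,602),Fn=S(40,527),Fp=S(157,330))
P={}
for k in lt: P[k],e=tri(t,lt[k],s,ls[k]); print(k,P[k],e)
for a,b in('Bp Bn','Fp Fn','Bp Fp','Bn Fn'.split()) if 0 else (('Bp','Bn'),('Fp','Fn'),('Bp','Fp'),('Bn','Fn')): print(a,b,np.linalg.norm(P[a]-P[b]), P[a]-P[b])
bt=blobs(t['img'],[lt[k] for k in('Bp','Bn','Fn','Fp')],8); bs=blobs(s['img'],[ls[k] for k in('Bp','Bn','Fn','Fp')],8)
print(bt,bs)
# stand top corners (top view) on z=70
T2=lambda *p:np.array(p)/4+np.array([215,160])
q=[onz(t,*T2(*p),70) for p in((128,92),(222,98),(212,216),(117,208))]; print('stand top view',q,np.mean(q,0),[np.linalg.norm(q[i]-q[i-1]) for i in range(4)])
S2=lambda *p:np.array(p)*.2+np.array([270,125])
q=[onz(s,*S2(*p),70) for p in((92,122),(240,130),(234,204),(80,195))]; print('stand side view',q,np.mean(q,0),[np.linalg.norm(q[i]-q[i-1]) for i in range(4)])
m=[onz(t,*T2(*p),155) for p in((138,117),(176,117),(172,165),(134,165))]; print('meter',m,np.mean(m,0))
m=[onz(s,*S2(*p),155) for p in((130,47),(192,47),(191,75),(129,75))]; print('meter side',m,np.mean(m,0))
E
```

```text
Bp [ 625.6 -125.8   78.3] 0.20865187564789087
Bn [ 552.1 -328.8   87.5] 5.562220275896387
Fn [ 406.3 -279.   113.9] 1.840596948904133
Fp [475.  -67.1 100.4] 11.91951104099476
Bp Bn 216.03881694396597 [ 73.4 203.   -9.3]
Fp Fn 223.26104166596164 [ 68.8 212.  -13.5]
Bp Fp 163.08957357438038 [150.5 -58.8 -22.1]
Bn Fn 156.34316416356666 [145.9 -49.7 -26.4]
[(367.1498944382568, 206.89913206771246, 54), (398.7108534494192, 217.42460560762532, 86)] [(284.9503768844221, 237.04459798994975, 64), (268.8560888667827, 268.1425847633259, 119)]
stand top view [array([632. , 263.1,  70. ]), array([624.4, 181.6,  70. ]), array([522.2, 190.6,  70. ]), array([531.3, 272. ,  70. ])] [577.5 226.8  70. ] [np.float64(101.07291796972802), np.float64(81.82723646328472), np.float64(102.54416536686124), np.float64(81.96286926567655)]
stand side view [array([533.2, 267.8,  70. ]), array([634.1, 259.1,  70. ]), array([628.1, 181.2,  70. ]), array([527. , 190.5,  70. ])] [580.6 224.6  70. ] [np.float64(77.61845901558216), np.float64(101.21800423950985), np.float64(78.15303556054496), np.float64(101.53578818930774)]
meter [array([594.8, 238.9, 155. ]), array([593.9, 207.8, 155. ]), array([554.4, 211. , 155. ]), array([555.3, 242. , 155. ])] [574.6 224.9 155. ]
meter side [array([560.6, 237.3, 155. ]), array([600.6, 237.4, 155. ]), array([599.7, 207.5, 155. ]), array([560.2, 207.5, 155. ])] [580.3 222.4 155. ]
```

Sizes agree: lid about 160 x 220, stand about 101 x 78. The lid is open about 0.15 rad. Next I'll push it shut.

```bash
python3 - <<'E'
from h import *
np.set_printoptions(precision=2,suppress=True)
ori=[np.pi,0,np.pi-.335]
robot.move_gripper(0); print(robot.current_t())
robot.move_ptp([459,-179,170],ori); print(robot.current_t(),robot.current_tcp_pos(),robot.current_qpos(),robot.current_contact_force())
r=robot.move_linear([459,-179,76],speed=35,f_stop=14); print(r,robot.current_t(),robot.current_tcp_pos(),robot.current_contact_force())
robot.sleep(.3); print(robot.current_tcp_pos(),robot.current_contact_force())
E
```

```text
1.65
4.3 [ 459.27 -178.35  170.07] [-0.6   0.2   1.74  0.    1.2  -1.83] [-0.13  1.12  0.12]
True 6.525 [ 458.9  -178.93   82.24] [-2.12  0.25  6.86]
[ 458.88 -178.96   82.21] [-0.22  0.42  5.62]
```

Stopped at z = 82.2, which means the lid is shut. Next I'll lift off, move towards the meter and re-measure the bar and the lid.

```bash
python3 - <<'E'
from h import *
np.set_printoptions(precision=2,suppress=True)
robot.move_linear([459,-179,150],speed=150)
robot.move_ptp([560,170,270],[np.pi,0,np.pi-.07]); robot.move_gripper(.75)
t,s=cam('top'),cam('side'); print(robot.current_t(),robot.current_tcp_pos(),robot.current_qpos())
cv2.imwrite('pics/top1.png',t['img']); cv2.imwrite('pics/side1.png',s['img'])
import pickle; pickle.dump((t,s),open('v1.pkl','wb'))
c=lambda i,x,y,w,h: cv2.resize(i[y:y+h,x:x+w],(400,300),interpolation=cv2.INTER_CUBIC)
cv2.imwrite('pics/c1.png',np.vstack([np.hstack([c(t['img'],335,170,100,75),c(t['img'],215,160,100,75)]),np.hstack([c(s['img'],220,205,120,90),c(s['img'],270,125,80,60)])]))
E
```

```text
10.1417 [560.   170.01 269.99] [ 0.1   0.3   1.36  0.    1.49 -1.4 ]
```

View pics/c1.png

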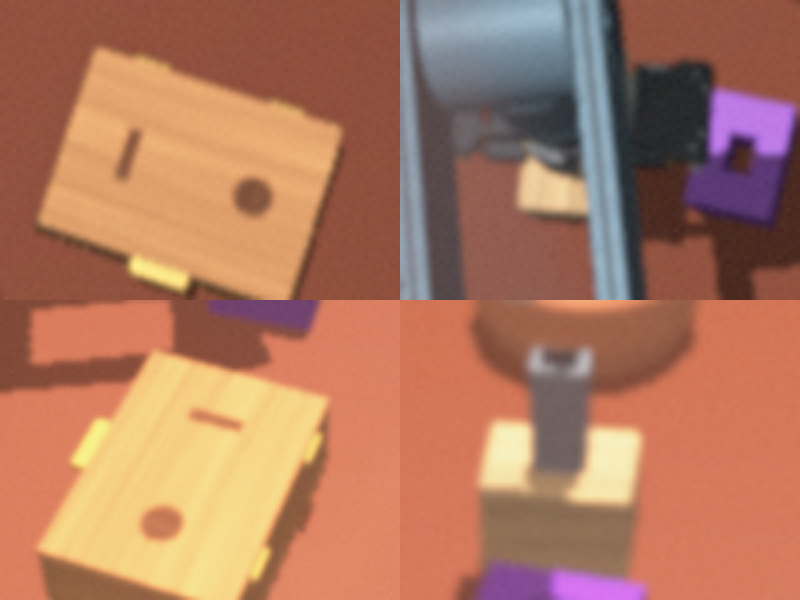

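The lid lies flat now, with no gap at the front in the side crop, and both inlays and the meter in its stand are visible. I'll compute the bar's position and direction.

```bash
python3 - <<'E'
from h import *
import pickle; t,s=pickle.load(open('v1.pkl','rb'))
np.set_printoptions(precision=2,suppress=True)
T=lambda *p:np.array(p)/4+np.array([335,170]); S=lambda *p:np.array([p[0],p[1]-300])*.3+np.array([220,205])
lt=[T(97,46),T(343,127),T(293,300),T(38,226)]; ls=[S(329,400),S(240,602),S(40,548),S(155,350)]
bt=blobs(t['img'],lt,8); bs=blobs(s['img'],ls,8); print(bt,bs)
bt.sort(key=lambda b:b[0]); bs.sort(key=lambda b:b[1])
for d,b in((t,bt),(s,bs)):
    p,q=[onz(d,*x[:2],82) for x in b[:2]]; v=p-q; print('bar',p,'round',q,np.linalg.norm(v),'yaw',np.arctan2(-v[0],v[1]))
print([tri(t,bt[i][:2],s,bs[i][:2]) for i in(0,1)])
for d,l in((t,lt),(s,ls)):
    c=[onz(d,*p,82) for p in l]; x=(c[0]+c[1]-c[2]-c[3])/2; y=(c[0]+c[3]-c[1]-c[2])/2
    print('centre',np.mean(c,0),np.linalg.norm(x),np.linalg.norm(y),np.arctan2(x[1],x[0]),np.arctan2(-y[0],y[1]))
    yw=np.arctan2(-y[0],y[1]); X=np.array([np.cos(yw),np.sin(yw)]); Y=np.array([-X[1],X[0]]); print('bar from box',np.mean(c,0)[:2]+55*Y)
k=(183,197); print('kettle',onz(t,*k,100))
E
```

```text
[(366.5927034175644, 208.34135113473917, 48), (397.6802929188555, 218.77574358918915, 89)] [(283.8861849773627, 240.4275798621305, 62), (267.9778288324715, 271.4709211297559, 116)]
bar [ 531.03 -145.19   82.  ] round [ 492.93 -247.97   82.  ] 109.61100227193633 yaw -0.35502977021288146
bar [ 529.89 -147.83   82.  ] round [ 492.12 -251.31   82.  ] 110.1646363426971 yaw -0.3499792788653
[(array([ 530.54, -145.52,   79.56]), np.float64(1.6299468771087355)), (array([ 492.53, -248.6 ,   78.6 ]), np.float64(1.5395321329755816))]
centre [ 512.17 -199.9    82.  ] 157.15885395123647 219.11371431036142 -0.3415394779757441 -0.3311477702470859
bar from box [ 530.06 -147.88]
centre [ 515.39 -199.94   82.  ] 158.68321333097586 212.35330564670008 -0.3442798076784261 -0.3511237356715329
bar from box [ 534.31 -148.29]
kettle [584.2  474.83 100.  ]
```

Both views agree to 3 mm and the inlays are 110 mm apart as specified: bar at (530.5, -146.5), yaw -0.35. Now I'll grasp and lift the meter.

```bash
python3 - <<'E'
from h import *
np.set_printoptions(precision=2,suppress=True)
o=[np.pi,0,np.pi-.07]
robot.move_ptp([578.5,224.5,200],o)
print(robot.move_linear([578.5,224.5,101],speed=100,f_stop=6),robot.current_tcp_pos(),robot.current_contact_force())
robot.move_gripper(0); print('w',robot.current_gripper_width()*93,robot.current_finger_force(),robot.current_contact_force())
robot.move_linear([578.5,224.5,196],speed=80)
print('w',robot.current_gripper_width()*93,robot.current_finger_force(),robot.current_t(),robot.current_tcp_pos(),robot.current_contact_force())
robot.move_ptp([530.5,-146.5,220],[np.pi,0,np.pi-.35]); robot.sleep(.2)
print(robot.current_t(),robot.current_tcp_pos(),robot.current_gripper_width()*93,robot.current_contact_force())
t,s=cam('top'),cam('side')
import pickle; pickle.dump((t,s),open('v2.pkl','wb'))
print(proj(s,[530.5,-146.5,220-31-61]))
cv2.imwrite('pics/c2.png',cv2.resize(s['img'][140:290,200:400],(800,600),interpolation=cv2.INTER_CUBIC))
E
```

```text
False [579.08 224.61 101.82] [ 0.01 -0.43  0.33]
w 25.71372247261561 29.884124994277954 [ 0.77  6.2  -2.26]
w 26.006207724694082 29.93387281894684 13.8667 [578.12 224.38 195.3 ] [ 0.2  -0.07 -1.11]
15.4667 [ 530.84 -145.39  219.87] 25.774804320500124 [-0.05  0.1  -1.65]
[283.56 228.82]
```

View pics/c2.png

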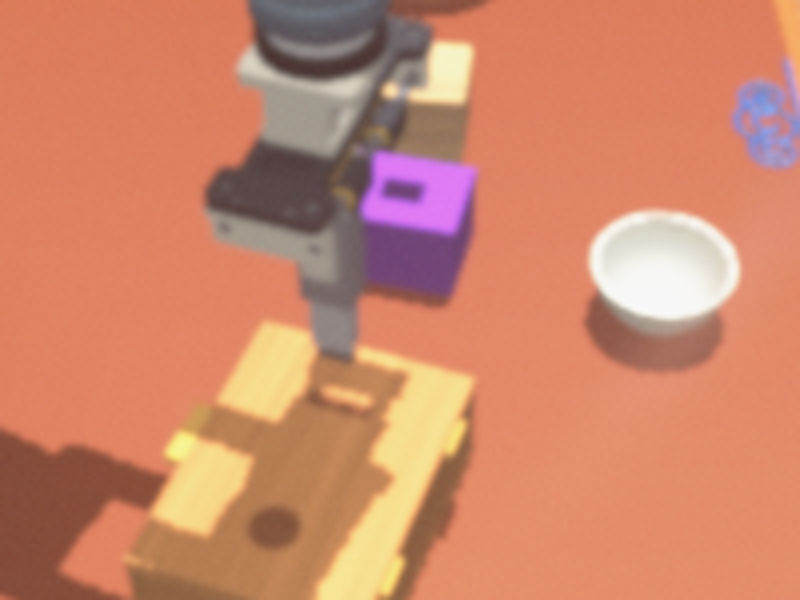

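The side picture shows the meter upright in the fingers. The barrel end sits at crop (333,355), i.e. px (283.3,228.8), against a predicted (283.6,228.8), so there is no visible grasp offset. Next I'll lower it gently onto the bar.

```bash
python3 - <<'E'
from h import *
np.set_printoptions(precision=2,suppress=True)
X,Y=530.5,-146.5
robot.move_linear([X,Y,179],speed=60); robot.sleep(.4)
f0=robot.current_contact_force()[2]; print(robot.current_tcp_pos(),robot.current_eef_rot(),f0)
for z in (174,172,170,168):
    r=robot.move_linear([X,Y,z],speed=10,f_stop=4.5); robot.sleep(.3)
    p=robot.current_tcp_pos(); df=robot.current_contact_force()[2]-f0; print(z,r,p,df)
    if r or df>2.6: break
print(robot.current_t(),robot.current_contact_force(),robot.current_ft_torque(),robot.current_gripper_width()*93)
t,s=cam('top'),cam('side')
c=cv2.resize(s['img'][190:265,230:330],(800,600),interpolation=cv2.INTER_CUBIC); cv2.imwrite('pics/c3.png',c)
print((proj(s,[X,Y,82])-[230,190])*8,(np.array([283.9,240.4])-[230,190])*8)
E
```

```text
[ 530.58 -146.54  179.2 ] [-3.14  0.    2.79] -1.5000786929337395
174 False [ 530.52 -146.51  174.04] -0.6216924417532632
172 False [ 530.58 -146.54  172.07] 0.5631695785137417
170 False [ 530.6  -146.55  170.09] 0.6842312055648618
168 False [ 530.59 -146.54  168.08] 2.4483039442230026
19.7 [ 0.65 -0.73  0.95] [-0.08 -0.16  0.03] 25.704018067295472
[432.99 400.43] [431.2 403.2]
```

View pics/c3.png

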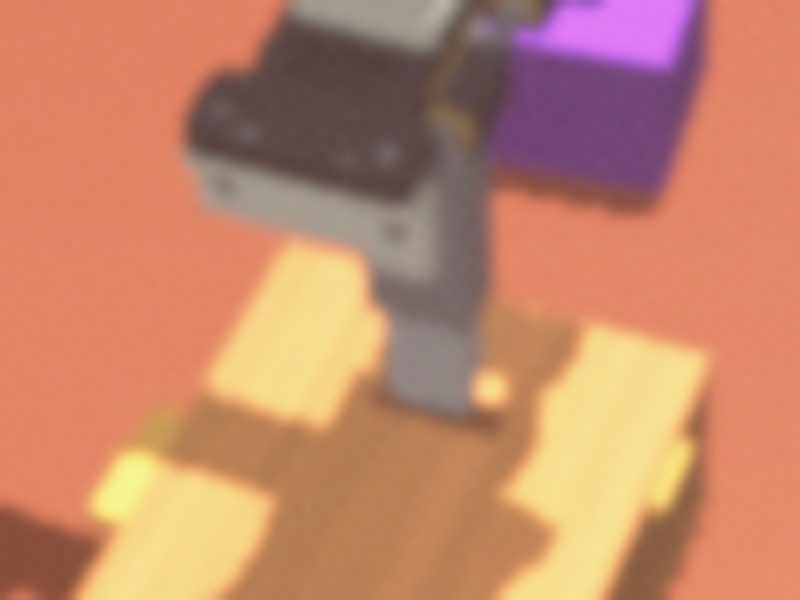

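```bash
python3 - <<'E'
from h import *
np.set_printoptions(precision=1,suppress=True)
s=cam('side'); a=-.35; X=np.array([np.cos(a),np.sin(a),0]); Y=np.array([-X[1],X[0],0]); c=np.array([530.5,-146.5,92])
for u,v in((-14,-9),(14,-9),(14,9)): print(u,v,(proj(s,c+u*X+v*Y)-[230,190])*8)
print('px per mm along bar',(proj(s,c+X)-proj(s,c))*8)
d=c-[0,0,10]
for u in(-23,23): print('bar end',u,(proj(s,d+u*X)-[230,190])*8)
print(robot.current_contact_force(),robot.current_tcp_pos(),robot.current_finger_force())
E
```

```text
-14 -9 [383.7 389.8]
14 -9 [460.9 411.1]
14 9 [480.1 372.8]
px per mm along bar [2.7 0.8]
bar end -23 [370.5 383.2]
bar end 23 [496.  417.8]
[ 0.6 -0.4  0.5] [ 530.5 -146.5  168. ] 29.935440123081207
```

The barrel is centred on the bar within about 2 mm and the force is close to 2.5 N. I'll average the force once more and hand in.

```bash
python3 - <<'E'
from h import *
f=[]
for _ in range(15): robot.sleep(.03); f.append(robot.current_contact_force()[2])
d=np.mean(f)+1.6; print('press',d,np.std(f),robot.current_t())
if 1.5<d<4.5: print(robot.hand_in())
E
```

```text
press 2.541872312532881 0.468796611533759 20.35
the job is handed in; nothing more can be done
None
```

I handed the job in at about 20 s of the 58 s allowed. The lid is shut, and the gripper holds the meter upright on the bar inlay, centred to about 2 mm, pressing with about 2.5 N (foot roughly 5 mm sunk); I have not seen the judge's result.

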